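# Lock the gate of the riveting fixture with its safety bolt

### The job

Lock the bracket into the riveting fixture: push the open gate shut with the fingertips, then press the ribbed spring catch bar down with one fingertip and, keeping it down all the way, slide the bolt with the other fingertip against its upright post until it is fully home in the gate. Then let go so that the catch springs right back up and locks the bolt. Push and press only: pick nothing up, and leave the loose things on and around the fixture where they are.

Things in the scene. Friction and masses are not known exactly. Their poses are not given: they have to be found in the camera images.
- fixture: Riveting fixture, fixed to the worktop: grey base plate. Origin at worktop height; axes: x away from its front edge, y to its left, z up. Plate: x -85 to 85, y -160 to 170, top z = 10 mm. Positions below are in this frame, in mm. Catch bar along x = -60, bolt along x = 0, gate at the left end (y > 0), a fixed bent bracket (workpiece, top z = 58) behind the gate.
- guide (a point): Top centre of the dark front guide block of the bolt (x = 0, y = -5, z = 33). A second one stands at y = -115; both are 24 mm wide in x and 14 to 16 mm long in y. The bolt's lugs, between them, reach up to z = 35.
- gate (a joint): Opening angle of the gate, rad. 0 = shut on its stop; grows as its free end swings to the front (-x) about a vertical hinge. Starts at 0.35 to 0.7; push it round in an arc. Friction under 1 N at 80 mm from the hinge; stays where left. 0.15 kg aluminium panel 10 mm thick, 8 to 125 mm from the hinge, z = 14 to 64; shut, it lies along y, front face at x = 9, free end at y = 25.
- hinge (a point): Top of the gate's fixed hinge pin: x = 14, y = 150, z = 74, the highest point of the fixture.
- gate_face (a point): Point on the gate's front face 80 mm from the hinge, z = 40, moving with the gate: a good place to push. Shut, it lies at x = 9, y = 70.
- staple (a point): Top centre of the dark staple that takes the bolt: on the gate's front face, standing 22 mm out from it, 104 to 120 mm from the hinge, z = 13 to 39; moves with the gate.
- bolt (a joint): Travel of the bolt, m. 0 = drawn back (start), 0.050 = fully home in the gate's staple (hard stop). Slides along +y against about 1.5 N friction plus drag of 6 N per m/s; stays where left. With the catch up it is blocked after 2 mm. From 33 to 47 mm a second lug passes the catch; only beyond 47 mm can the catch come up behind it and lock.
- post_top (a point): Centre of the top of the bolt's upright round steel post, 16 mm diameter, z = 34 to 66; moves with the bolt. At the start x = 0, y = -85; at the end y = -35. Push its -y side (the right, seen from the fixture's front) towards +y with a finger standing beside it.
- catch (a joint): How far the spring catch is pressed down, m. 0 = up (start), 0.012 = hard bottom. Frees the bolt from 0.006 on; 0.008 to 0.010 is a good depth. Spring: 2.5 N at first, 5.5 N at the bottom. It springs back when released.
- catch_top (a point): Centre of the top of the catch's ribbed aluminium press bar, 26 mm wide (x), y -140 to 0: x = -60, y = -70, z = 50 when up; sinks as pressed. A fingertip can press it anywhere and slide along it, so the hand can move along y with one finger on the bar and the other behind the post. Bar and post are 60 mm apart, centre to centre; nothing between is higher than z = 44.
- nose_piece: steel nose piece, 17 x 19 x 27 mm, standing on the fixture's base plate behind the bolt; loose bystander. Origin at the centre of its underside.
- hex_key: black L-shaped hex key, 30 x 88 x 6 mm, lying on the fixture's base plate behind the bolt; loose bystander. Origin at the centre of its underside.
- wrench: combination wrench, 25 x 134 x 8 mm, lying on the worktop in front of the fixture; loose bystander. Origin at the centre of its underside.
- offcut: square steel tube offcut, 25 x 90 x 25 mm, lying on the worktop left of the fixture; loose bystander. Origin at the centre of its underside.
- cup: open steel cup, 59 mm wide, 64 mm high; loose bystander. Origin at the centre of its underside.
- oil_bottle: small yellow oil bottle, 48 mm wide, 92 mm high; loose bystander. Origin at the centre of its underside.

How it is judged:
By the outcome, as a careful person would: the job done as asked, in the order asked, and still so for the second after the job is handed in, with the robot touching nothing.
It also fails if it takes over 51 s, if anything falls off the work surface, if the arm or the gripper's body presses on something with over 40 N, if the wrist force passes 120 N, or if a joint passes its speed limit or range.

### The arm

A 6-joint arm with a two-finger parallel gripper is mounted at the origin on a cart in front of the work surface, level with it; the furniture and walls round the work are solid. World frame = base frame: x ahead of the robot, y to its left, z up, the work surface at z = 0. Lengths are in mm, angles in rad, forces in N, time in s.
With the tool pointing down it reaches from about 275 to 1000 mm from the base axis. Payload 8.4 kg.
Tool frame: the origin (TCP) lies at the very end of the fingers, on their centre line; the grasp point (between the pads) lies 19 mm behind it (r.pinch_z is the distance from the TCP to the grasp point, in mm); z points along the fingers, y is the direction in which the jaws open and shut (so a half turn about z gives the same grasp; the last joint's range is limited). The gripper opens to 85 mm and grips with 20 to 120 N. Pads are 22 mm wide; open, the fingers measure 114 mm over their backs; the gripper's body (76 mm by 85 mm) begins 54 mm behind the grasp point. The pads swing forward as they close: fully open they stand 13 mm farther back than shut.
Start: joints at [1.268, 0.353, 1.633, -0, 1.155, -0.002], TCP at [185.176, 596.94, 231.281] pointing down, gripper open.
Joint ranges: [-2.63, 2.63], [-0.92, 2.1], [0.06, 2.66], [-1.3, 4.44], [0, 2.69], [-3.02, 3.02]. Speed limits (rad/s): [2.22, 2.22, 2.79, 3.14, 3.14, 3.14].

### API

Orientations are given as [roll, pitch, yaw] about the fixed x, y, z axes, in that order (R = Rz(yaw) Ry(pitch) Rx(roll)).
In Python, from rig import r, optics gives the robot as it stands.
- The arm moves only by the shell command python3 -m creep 'ROWS' [FORCE]. ROWS is JSON, a list of rows, each an object with "dp": the shift along the tool's x, y, z in mm, a list of three; "angular": the turn, a rotation vector about the tool's x, y, z in rad, a list of three; "fingers": the finger opening in mm, from 0 to 85.4. In form: [{"dp": [dx, dy, dz], "angular": [wx, wy, wz], "fingers": fingers}, ...]. A call has 1 to 5 rows; each row is the pose to reach, as a shift and turn from the pose commanded when the call began, along the tool's axes at that moment; what a row does not reach only later rows make up. A row lasts 1/12 s, in which the tool goes at most 41.7 mm and 7.16 degrees, less where a joint would pass 70% of its speed; a pose out of reach is approached as far as the arm can. A call with a gripper value outside its range is refused whole. The fingers move at their own pace and stop on an object; FORCE is the grip in N (left out, the last holds). Time passes only in rows, so rows that repeat a pose let the fingers close. It gives the time, the measured TCP pose, the force and the opening at its end, in the units of the state.
- r.sense(): the state, without advancing time (a new reading comes with each control period).
- optics.grab_frame(name): name is "side" or "top" or "wrist"; returns the picture (480x640x3 uint8, blue, green, red); there is no depth.
- optics.camera_params(name): a dict with "fx", "fy", "cx", "cy" (pixels), "eye" and "rotation" of the camera in the world; the wrist camera has in their place "T_tool_cam" (4x4, takes a point from camera to tool coordinates, whose origin is the TCP and whose axes are the flange's). Camera axes: x right, y up, looking along -z (the intrinsics and any distortion apply to the point x, -y, -z); pixel columns grow to the right and rows downward; lengths in mm; the calibration is good to about 2 mm. A picture is of the moment at which its call begins: read the wrist's pose just before it. camera_params takes no time and is no camera call.
- r.sign_off(): hands the job in, once; it reports no verdict.
The state is a dict: "clock": time; "qpos": joint angles; "qvel": joint speeds; "joint_efforts": joint torques, N m; "eef_pos": TCP position; "tcp_rot": TCP orientation; "contact_force": force on the tool from outside, world axes, zero at the start; "wrist_torque": the same for the moment, N m; "opening": opening from 0.0 (shut) to 1.0 (fully open).
Only numpy, scipy, OpenCV 4.12 (cv2) and the standard library are available. Lean on these libraries where they do the work, as an engineer would, in place of code of your own. Each camera call takes 0.05 s, during which the arm holds its last target.

## Working session

There is one attempt and no reset: what is moved stays moved. The work goes in short steps, Python scripts to look and compute and a shell command to move; the robot and the scene stay as the last step left them, time stands still between calls to the robot, and variables do not carry over. Pictures are saved under pics/ and viewed, and the job is handed in when it is done.

```bash
ls; mkdir -p pics; python3 - <<'E'
from rig import r, optics
import cv2
print(r.sense()); print(r.pinch_z)
for n in ["side","top","wrist"]:
    im=optics.grab_frame(n); cv2.imwrite(f"pics/{n}0.png",im); print(n,optics.camera_params(n))
E
```

```text
pics
{'clock': 0.0, 'qpos': array([ 1.26760361e+00,  3.53634698e-01,  1.63413896e+00,  9.60834303e-06,
        1.15523432e+00, -2.44461614e-03]), 'qvel': array([ 3.80016623e-04, -4.40765526e-05, -1.99607071e-03, -1.98150435e-05,
        3.28941226e-04,  9.91906725e-04]), 'joint_efforts': array([ 1.03772327e-03, -6.05246401e+01, -3.42071199e+01,  2.70785731e-04,
        9.31826478e-03, -3.99893690e-05]), 'eef_pos': array([185.02422132, 596.47197748, 230.56803389]), 'tcp_rot': array([-3.14017736e+00, -1.22449607e-05,  2.84084066e+00]), 'contact_force': array([0.05261239, 0.3294215 , 0.25316665]), 'wrist_torque': array([-0.0186696 , -0.00623592, -0.00763314]), 'opening': 1.0023632288421649}
18.700000000000003
side {'fx': 447.359672179947, 'fy': 447.359672179947, 'cx': 315.6178312387245, 'cy': 243.47702184448013, 'eye': array([ 248.47568512, -481.70562125,  642.58750648]), 'rotation': array([ 0.96878135, -0.01999643, -0.35942026])}
top {'fx': 454.00305492900316, 'fy': 454.00305492900316, 'cx': 319.57490892002073, 'cy': 241.6506395461091, 'eye': array([ 492.21051108,  252.68328448, 1039.66214231]), 'rotation': array([ 0.06653741,  0.01423853, -1.57951291])}
wrist {'fx': 396.4855048325007, 'fy': 396.4855048325007, 'cx': 328.82190660096484, 'cy': 235.74142467750266, 'T_tool_cam': array([[ 4.14629793e-06,  9.62266966e-01,  2.72107123e-01,
         6.91069464e+01],
       [ 9.99999995e-01, -3.20045973e-05,  9.79418272e-05,
         1.73135026e+00],
       [ 1.02954864e-04,  2.72107121e-01, -9.62266961e-01,
        -1.43634987e+02],
       [ 0.00000000e+00,  0.00000000e+00,  0.00000000e+00,
         1.00000000e+00]])}
```

View pics/top0.png

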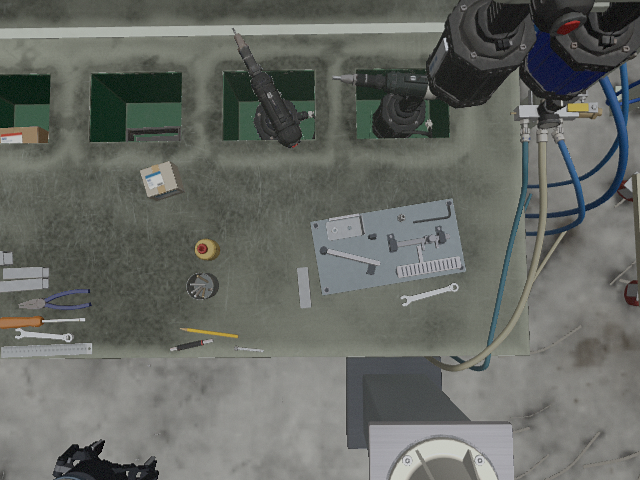

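View pics/side0.png

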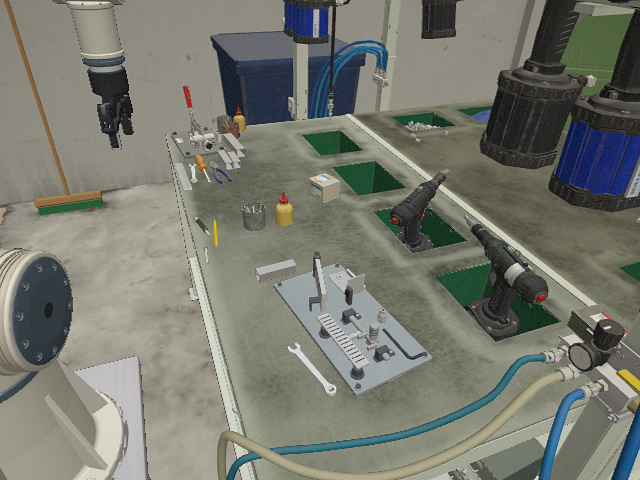

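View pics/wrist0.png

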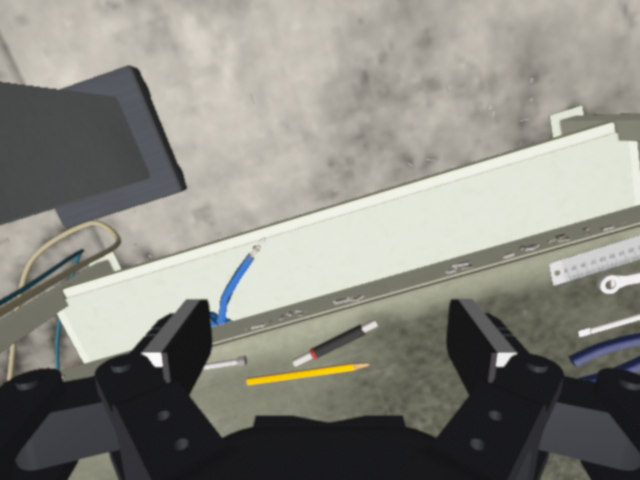

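The top view shows the fixture: plate corners at about (312,222), (450,200), (467,270) and (325,294), with the gate open at (350,257) and the catch bar at (430,267). The wrench lies in front of it, and the offcut is at (304,287). Next I'll fit the plate.

```bash
cat > h.py <<'E'
import numpy as np, cv2
from scipy.spatial.transform import Rotation as R
from rig import r, optics
def cam(name, pose=None):
    p=optics.camera_params(name)
    K=np.array([[p['fx'],0,p['cx']],[0,p['fy'],p['cy']],[0,0,1]])
    if 'eye' in p: return K,np.array(p['eye']),R.from_euler('xyz',p['rotation']).as_matrix()
    s=pose or r.sense(); T=p['T_tool_cam']; Rt=R.from_euler('xyz',s['tcp_rot']).as_matrix()
    return K,s['eef_pos']+Rt@T[:3,3],Rt@T[:3,:3]
def ray(c,uv):
    K,e,Rc=c; d=Rc@np.array([(uv[0]-K[0,2])/K[0,0],-(uv[1]-K[1,2])/K[1,1],-1]); return e,d
def onz(c,uv,z):
    e,d=ray(c,uv); return e+d*(z-e[2])/d[2]
def proj(c,X):
    K,e,Rc=c; q=Rc.T@(np.array(X,float)-e); return np.array([K[0,2]+K[0,0]*q[0]/-q[2],K[1,2]-K[1,1]*q[1]/-q[2]])
E
python3 - <<'E'
from h import *
im=cv2.imread('pics/top0.png'); hsv=cv2.cvtColor(im,cv2.COLOR_BGR2HSV)
print(hsv[230,330],hsv[285,380],hsv[215,470],hsv[290,470])
cv2.imwrite('pics/topz.png',cv2.resize(im[180:315,290:490],None,fx=4,fy=4,interpolation=cv2.INTER_CUBIC))
im=cv2.imread('pics/side0.png')
cv2.imwrite('pics/sidez.png',cv2.resize(im[240:400,240:440],None,fx=3.7,fy=3.7,interpolation=cv2.INTER_CUBIC))
E
```

```text
[105  13 158] [ 95  20 141] [ 47  22 104] [ 39  17 108]
```

View pics/topz.png

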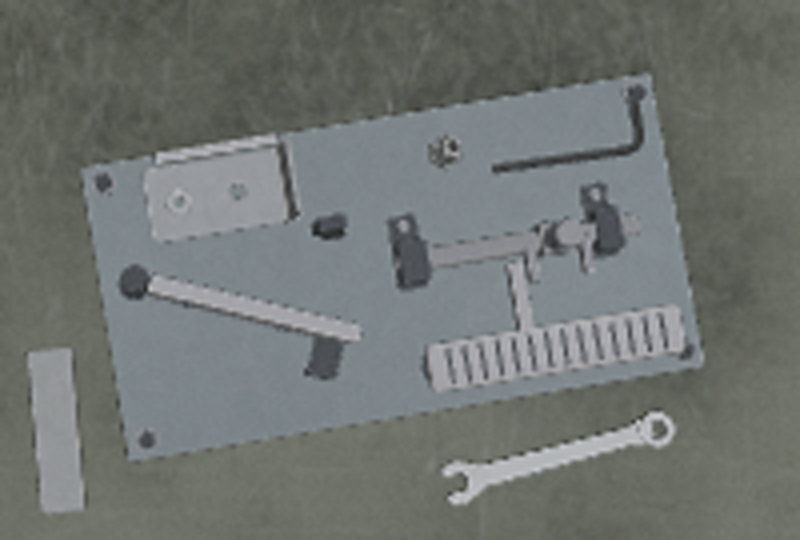

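View pics/sidez.png

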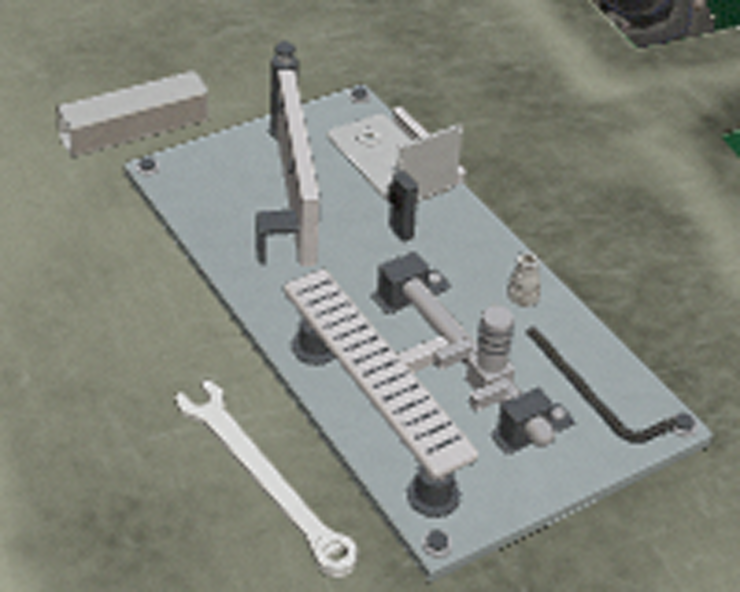

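```bash
cat >> h.py <<'E'
def fit(P,Q):
    P=np.array(P,float);Q=np.array(Q,float);p=P-P.mean(0);q=Q-Q.mean(0)
    a=np.arctan2((p[:,0]*q[:,1]-p[:,1]*q[:,0]).sum(),(p*q).sum())
    t=Q.mean(0)-np.array([[np.cos(a),-np.sin(a)],[np.sin(a),np.cos(a)]])@P.mean(0); return a,t
E
python3 - <<'E'
from h import *
T=cam('top');S=cam('side')
F=[(85,170),(85,-160),(-85,-160),(-85,170)]
tp=[(82,168),(650,75),(703,368),(130,460)]; sp=[(360,88),(708,437),(432,568),(127,168)]
def z(p,k,o): return ((p[0]+.5)/k-.5+o[0],(p[1]+.5)/k-.5+o[1])
for c,pp,k,o in((T,tp,4,(290,180)),(S,sp,3.7,(240,240))):
    Q=[onz(c,z(p,k,o),10)[:2] for p in pp]; a,t=fit(F,Q); 
    Rm=np.array([[np.cos(a),-np.sin(a)],[np.sin(a),np.cos(a)]])
    print(a,t,np.round([q-(Rm@np.array(f)+t) for q,f in zip(Q,F)],1).tolist())
    for nm,p,zz in (('post',(571,232) if c is T else (497,315),66),('hinge',(133,282) if c is T else (285,47),74)):
        w=onz(c,z(p,k,o),zz)[:2]; print(nm,w,Rm.T@(w-t))
    # gate free end top edges z=64
    for p in ([(358,332),(150,285)] if c is T else [(308,196),(287,75)]):
        w=onz(c,z(p,k,o),64)[:2]; print('gate',Rm.T@(w-t))
E
```

```text
0.15164872322594264 [549.51304242 108.22337044] [[-0.9, -1.2], [-0.9, 1.0], [0.4, 1.6], [1.3, -1.4]]
post [563.52610375  24.13336415] [  1.14891764 -85.24186198]
hinge [538.53244254 259.00349572] [ 11.92349344 150.70849365]
gate [-33.39771862  35.99028996]
gate [  9.34828815 141.93761036]
0.15982630901774314 [548.43631922 103.84546355] [[-2.8, -3.0], [-3.5, 1.6], [2.7, 4.8], [3.6, -3.4]]
post [563.03648557  22.92349559] [  1.53561964 -82.21418143]
hinge [540.39112366 256.39069295] [ 16.33441564 151.88139797]
gate [-33.53848917  39.9778106 ]
gate [ 10.47780033 138.89717887]
```

```bash
cat >> h.py <<'E'
A=0.153; O=np.array([549.3,107.0])
def f2w(x,y): c,s=np.cos(A),np.sin(A); return np.array([c*x-s*y,s*x+c*y])+O
def w2f(p): c,s=np.cos(A),np.sin(A); d=np.array(p[:2])-O; return np.array([c*d[0]+s*d[1],-s*d[0]+c*d[1]])
def goal(x,y,z,yaw=None):
    s=r.sense(); Rt=R.from_euler('xyz',s['tcp_rot']); w=np.r_[f2w(x,y),z]
    G=R.from_euler('xyz',[np.pi,0,A+np.pi/2 if yaw is None else yaw])
    print('dp',np.round(Rt.inv().apply(w-s['eef_pos']),1),'ang',np.round((Rt.inv()*G).as_rotvec(),4))
def stat():
    s=r.sense(); print('t',round(s['clock'],2),'fix',np.round(w2f(s['eef_pos']),1),'z',round(s['eef_pos'][2],1),'rpy',np.round(s['tcp_rot'],4),'F',np.round(s['contact_force'],2),'op',round(s['opening'],3))
E
python3 -c "
from h import *
stat(); goal(-50,60,215)"
```

```text
t 0.15 fix [-285.4  539.4] z 230.7 rpy [-3.1406  0.      2.8408] F [0.32 0.32 0.04] op 0.996
dp [-421.7 -327.7   16.1] ang [-9.000e-04  6.000e-04  1.117e+00]
```

```bash
python3 -m creep '[{"dp":[-30,-24,2],"angular":[0,0,0.1],"fingers":0},{"dp":[-62,-48,4],"angular":[0,0,0.2],"fingers":0},{"dp":[-94,-73,5],"angular":[0,0,0.3],"fingers":0},{"dp":[-126,-98,6],"angular":[0,0,0.4],"fingers":0},{"dp":[-157,-122,6],"angular":[0,0,0.5],"fingers":0}]' 20;  python3 -c "
from h import *
stat(); goal(-50,60,215)"
```

```text
clock: 0.57
eef_pos: [299.4, 431.9, 224.8]
tcp_rot: [-3.141, 0.0, 2.336]
contact_force: [1.6, 0.3, 0.3]
opening: 0.299
t 0.57 fix [-197.4  359.2] z 224.8 rpy [-3.1409e+00  3.0000e-04  2.3364e+00] F [1.56 0.3  0.31] op 0.299
dp [-329.6  -51.4   10. ] ang [-6.000e-04  5.000e-04  6.126e-01]
```

```bash
python3 -m creep '[{"dp":[-38,-6,2],"angular":[0,0,0.12],"fingers":0},{"dp":[-78,-12,4],"angular":[0,0,0.24],"fingers":0},{"dp":[-118,-18,6],"angular":[0,0,0.36],"fingers":0},{"dp":[-158,-25,8],"angular":[0,0,0.48],"fingers":0},{"dp":[-198,-31,9],"angular":[0,0,0.60],"fingers":0}]';  python3 -c "
from h import *
stat(); goal(-50,60,215)"
```

```text
clock: 0.98
eef_pos: [415.0, 268.2, 216.1]
tcp_rot: [-3.141, 0.0, 1.735]
contact_force: [1.4, 0.7, -0.3]
opening: 0.002
t 0.98 fix [-108.1  179.8] z 216.1 rpy [-3.1414e+00  1.0000e-04  1.7351e+00] F [ 1.37  0.71 -0.25] op 0.002
dp [-120.5   56.8    1.1] ang [-0.0002  0.0001  0.0113]
```

```bash
python3 -m creep '[{"dp":[-35,16,0],"angular":[0,0,0.01],"fingers":0},{"dp":[-70,33,0],"angular":[0,0,0.01],"fingers":0},{"dp":[-105,49,0],"angular":[0,0,0.01],"fingers":0},{"dp":[-120,57,0],"angular":[0,0,0.01],"fingers":0},{"dp":[-120,57,0],"angular":[0,0,0.01],"fingers":0}]';  python3 -c "
from h import *
stat()
im=optics.grab_frame('wrist');cv2.imwrite('pics/w1.png',im);stat()"
```

```text
clock: 1.4
eef_pos: [492.9, 158.7, 216.2]
tcp_rot: [3.141, 0.001, 1.727]
contact_force: [-0.2, -0.0, 0.3]
opening: -0.002
t 1.4 fix [-47.8  59.7] z 216.2 rpy [3.1410e+00 8.0000e-04 1.7274e+00] F [-0.16 -0.01  0.32] op -0.002
t 1.45 fix [-48.8  61.3] z 216.1 rpy [-3.1413e+00  1.0000e-04  1.7276e+00] F [ 0.49 -0.26 -0.85] op -0.002
```

View pics/w1.png

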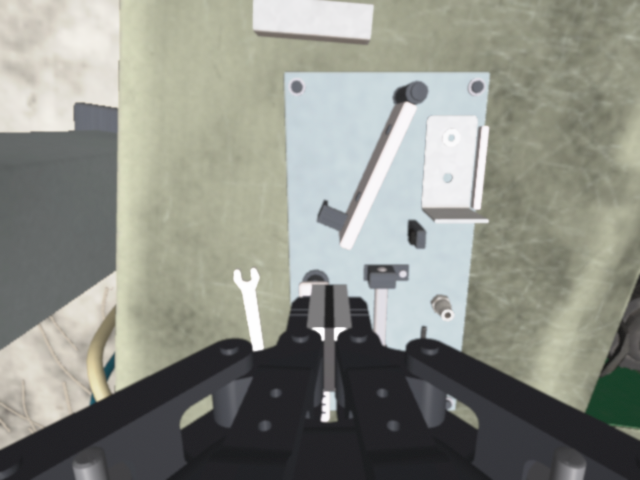

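The wrist view shows the plate's left corners at (285,72) and (490,72), the hinge top at (416,92) and the front guide top at about (382,279). I'll cross-check the fit with these.

```bash
python3 - <<'E'
from h import *
c=cam('wrist')
for n,uv,z,tr in [('FL',(285,72),10,(-85,170)),('BL',(490,72),10,(85,170)),('hinge',(416,92),74,(14,150)),('guide',(382,279),33,(0,-5)),('gate end',(347,247),64,None),('gate hingeend',(408,106),64,None)]:
    print(n,np.round(w2f(onz(c,uv,z)),1),tr)
E
```

```text
FL [-84.6 172.5] (-85, 170)
BL [ 83.6 173.2] (85, 170)
hinge [ 10.6 152.8] (14, 150)
guide [-1. -0.] (0, -5)
gate end [-34.   39.2] None
gate hingeend [  7.6 144.1] None
```

```bash
sed -i 's/O=np.array(\[549.3,107.0\])/O=np.array([548.8,108.5])/' h.py; python3 -c "
from h import *
stat();goal(-62,84,38)"
```

```text
t 1.45 fix [-48.6  59.8] z 216.1 rpy [-3.1413e+00  1.0000e-04  1.7276e+00] F [ 0.49 -0.26 -0.85] op -0.002
dp [ 24.3 -13.3 178.1] ang [-0.0003  0.0001  0.0038]
```

```bash
python3 -m creep '[{"dp":[20,-12,10],"angular":[0,0,0.004],"fingers":0},{"dp":[24,-13,45],"angular":[0,0,0.004],"fingers":0},{"dp":[24,-13,85],"angular":[0,0,0.004],"fingers":0},{"dp":[24,-13,120],"angular":[0,0,0.004],"fingers":0},{"dp":[24,-13,140],"angular":[0,0,0.004],"fingers":0}]';  python3 -m creep '[{"dp":[0,0,20],"angular":[0,0,0],"fingers":0},{"dp":[0,0,38],"angular":[0,0,0],"fingers":0},{"dp":[0,0,38],"angular":[0,0,0],"fingers":0}]';python3 -c "
from h import *
stat();goal(-62,84,38)
im=optics.grab_frame('wrist');cv2.imwrite('pics/w2.png',im);stat()"
```

```text
clock: 1.87
eef_pos: [471.4, 183.7, 73.1]
tcp_rot: [-3.138, 0.001, 1.728]
contact_force: [-0.5, -0.2, 0.1]
opening: -0.001
clock: 2.12
eef_pos: [471.3, 183.4, 35.4]
tcp_rot: [-3.136, 0.001, 1.728]
contact_force: [-0.9, -0.8, -0.1]
opening: 0.002
t 2.12 fix [-65.1  85.9] z 35.4 rpy [-3.1361e+00  9.0000e-04  1.7280e+00] F [-0.93 -0.76 -0.12] op 0.002
dp [-1.9  3.1 -2.7] ang [-0.0055  0.0009  0.0042]
t 2.17 fix [-64.2  85.9] z 36.9 rpy [-3.1375e+00  7.0000e-04  1.7279e+00] F [0.95 0.28 1.43] op 0.003
```

View pics/w2.png

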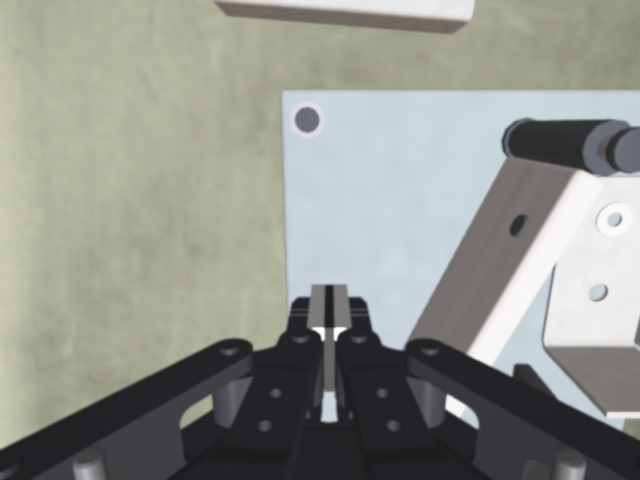

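The view shows the closed fingertips in front of the gate, clear of the staple. I'll push in +x with the tip raised slightly.

```bash
python3 -m creep '[{"dp":[-1,8,-4],"angular":[0,0,0.004],"fingers":0},{"dp":[-2,16,-4],"angular":[0,0,0.004],"fingers":0},{"dp":[-3,24,-4],"angular":[0,0,0.004],"fingers":0},{"dp":[-4,32,-4],"angular":[0,0,0.004],"fingers":0},{"dp":[-5,40,-4],"angular":[0,0,0.004],"fingers":0}]';  python3 -m creep '[{"dp":[-1,3,0],"angular":[0,0,0],"fingers":0},{"dp":[-2,6,0],"angular":[0,0,0],"fingers":0},{"dp":[-3,9,0],"angular":[0,0,0],"fingers":0},{"dp":[-3,10,0],"angular":[0,0,0],"fingers":0}]';python3 -c "
from h import *
stat()
im=optics.grab_frame('wrist');cv2.imwrite('pics/w3.png',im);stat()"
```

```text
clock: 2.58
eef_pos: [516.0, 184.5, 43.1]
tcp_rot: [3.141, -0.0, 1.723]
contact_force: [-1.7, 0.7, 0.7]
opening: 0.002
clock: 2.92
eef_pos: [525.3, 182.8, 42.2]
tcp_rot: [-3.141, 0.0, 1.723]
contact_force: [-1.2, -0.5, -0.5]
opening: 0.005
t 2.92 fix [-11.9  77. ] z 42.2 rpy [-3.1415e+00  1.0000e-04  1.7225e+00] F [-1.15 -0.47 -0.55] op 0.005
t 2.97 fix [-12.  77.] z 42.2 rpy [-3.1415e+00  1.0000e-04  1.7226e+00] F [0.43 0.39 0.17] op 0.001
```

View pics/w3.png

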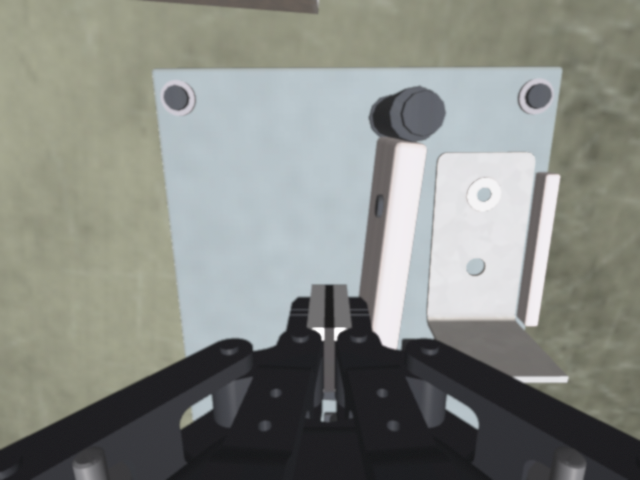

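The gate is nearly shut, still tilted slightly at (395,240). I'll keep pushing gently until the stop pushes back.

```bash
python3 -m creep '[{"dp":[0,2,0],"angular":[0,0,0],"fingers":0},{"dp":[0,3.5,0],"angular":[0,0,0],"fingers":0},{"dp":[0,5,0],"angular":[0,0,0],"fingers":0},{"dp":[0,5,0],"angular":[0,0,0],"fingers":0}]';  python3 -m creep '[{"dp":[0,1,0],"angular":[0,0,0],"fingers":0},{"dp":[0,1.5,0],"angular":[0,0,0],"fingers":0},{"dp":[0,2,0],"angular":[0,0,0],"fingers":0},{"dp":[0,2,0],"angular":[0,0,0],"fingers":0}]';python3 -c "
from h import *
stat()"
```

```text
clock: 3.3
eef_pos: [530.2, 183.8, 42.3]
tcp_rot: [3.141, -0.0, 1.723]
contact_force: [-0.1, -0.6, 0.6]
opening: -0.004
clock: 3.63
eef_pos: [532.0, 184.0, 42.3]
tcp_rot: [3.142, 0.0, 1.723]
contact_force: [-1.0, -0.8, 0.2]
opening: 0.001
t 3.63 fix [-5.1 77.2] z 42.3 rpy [3.1416 0.     1.7228] F [-1.03 -0.84  0.15] op 0.001
```

```bash
python3 -m creep '[{"dp":[0,1,0],"angular":[0,0,0],"fingers":0},{"dp":[0,2,0],"angular":[0,0,0],"fingers":0},{"dp":[0,2,0],"angular":[0,0,0],"fingers":0}]';  python3 -m creep '[{"dp":[0,1,0],"angular":[0,0,0],"fingers":0},{"dp":[0,2,0],"angular":[0,0,0],"fingers":0},{"dp":[0,2,0],"angular":[0,0,0],"fingers":0}]';python3 -c "
from h import *
stat()
im=optics.grab_frame('wrist');cv2.imwrite('pics/w4.png',im);stat()"
```

```text
clock: 3.88
eef_pos: [532.4, 184.0, 42.1]
tcp_rot: [-3.138, 0.0, 1.723]
contact_force: [-5.9, -1.2, 4.0]
opening: -0.0
clock: 4.13
eef_pos: [532.5, 184.0, 41.9]
tcp_rot: [-3.135, 0.001, 1.723]
contact_force: [-12.8, -0.9, 8.7]
opening: 0.0
t 4.13 fix [-4.6 77.1] z 41.9 rpy [-3.1348e+00  6.0000e-04  1.7226e+00] F [-12.76  -0.94   8.65] op 0.0
t 4.18 fix [-4.6 77.1] z 41.9 rpy [-3.1349e+00  6.0000e-04  1.7226e+00] F [-12.87  -1.15   9.63] op 0.005
```

View pics/w4.png

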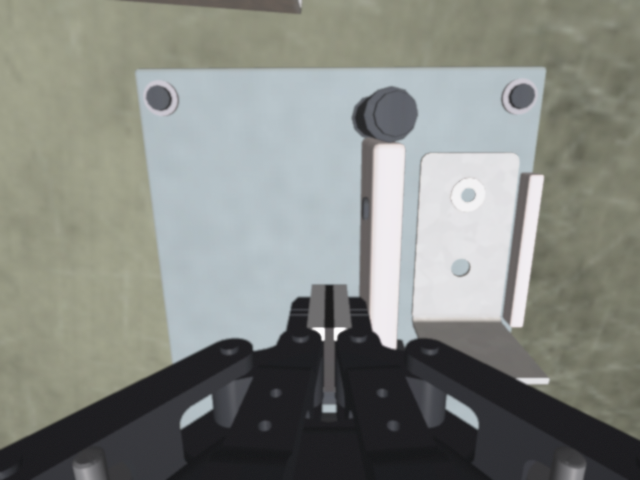

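Firm contact of 13 N at TCP x = -4.6, and the gate is parallel to the plate, so it's shut. I'll back off, rise and open the fingers to 46 mm.

```bash
python3 -m creep '[{"dp":[0,-5,0],"angular":[0,0,0],"fingers":0},{"dp":[0,-12,0],"angular":[0,0,0],"fingers":0},{"dp":[0,-20,-20],"angular":[0,0,0],"fingers":0},{"dp":[0,-25,-55],"angular":[0,0,0],"fingers":20},{"dp":[0,-25,-85],"angular":[0,0,0],"fingers":46}]';python3 -c "
from h import *
stat();goal(-30,-110,125)"
```

```text
clock: 4.6
eef_pos: [509.5, 180.5, 127.8]
tcp_rot: [-3.14, 0.0, 1.723]
contact_force: [0.7, 0.6, 0.4]
opening: 0.275
t 4.6 fix [-27.8  77.1] z 127.8 rpy [-3.1396e+00  4.0000e-04  1.7229e+00] F [0.7  0.63 0.36] op 0.275
dp [-187.1   -2.     2.9] ang [-0.002   0.0004 -0.0009]
```

```bash
python3 -m creep '[{"dp":[-37,0,0],"angular":[0,0,0],"fingers":46},{"dp":[-75,-1,0],"angular":[0,0,0],"fingers":46},{"dp":[-113,-2,0],"angular":[0,0,0],"fingers":46},{"dp":[-150,-2,0],"angular":[0,0,0],"fingers":46},{"dp":[-187,-2,0],"angular":[0,0,0],"fingers":46}]';python3 -m creep '[{"dp":[0,0,0],"angular":[0,0,0],"fingers":46},{"dp":[0,0,0],"angular":[0,0,0],"fingers":46}]';python3 -c "
from h import *
im=optics.grab_frame('wrist');cv2.imwrite('pics/w5.png',im);stat();goal(-30,-110,125)
im=optics.grab_frame('top');cv2.imwrite('pics/t5.png',im[150:330,280:500].repeat(3,0).repeat(3,1))"
```

```text
clock: 5.02
eef_pos: [537.7, -5.9, 127.7]
tcp_rot: [3.14, 0.0, 1.723]
contact_force: [1.1, 0.0, 0.1]
opening: 0.542
clock: 5.18
eef_pos: [537.8, -6.0, 127.4]
tcp_rot: [3.14, 0.0, 1.719]
contact_force: [0.1, 0.4, -1.3]
opening: 0.537
t 5.23 fix [ -28.4 -110.3] z 127.3 rpy [ 3.1410e+00 -2.0000e-04  1.7207e+00] F [ 0.17  0.31 -0.9 ] op 0.541
dp [ 0.3 -1.6  2.3] ang [ 0.0006 -0.0002 -0.0031]
```

View pics/w5.png

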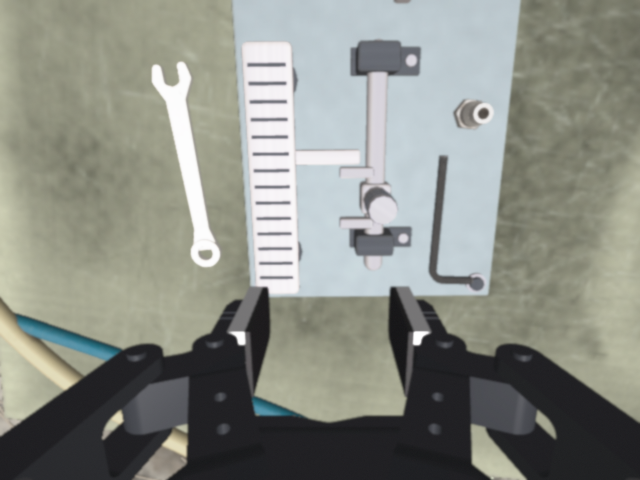

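View pics/t5.png

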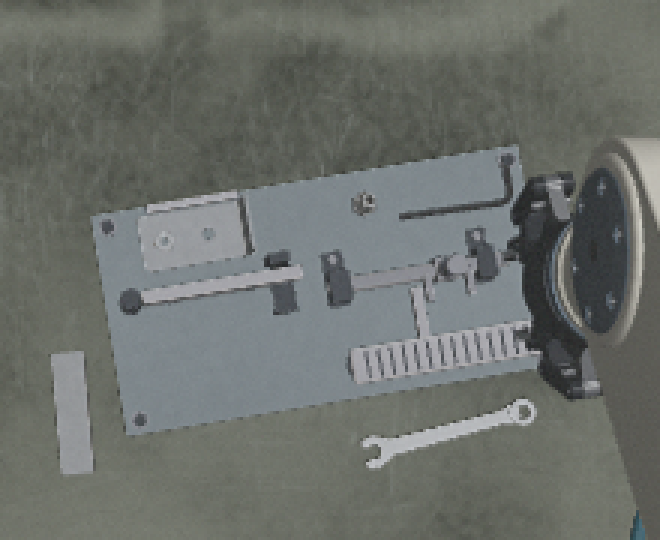

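The wrist view shows the post top at about (383,208), and the bar running from (268,42) to (277,293). The top view shows the gate shut. Now I'll measure relative to the tool.

```bash
python3 - <<'E'
from h import *
c=cam('wrist'); s=r.sense(); Rt=R.from_euler('xyz',s['tcp_rot']).as_matrix()
for n,uv,z,tr in [('post',(383,208),66,(0,-85)),('bar far',(268,42),50,(-60,0)),('bar near',(278,293),50,(-60,-140)),('guide',(379,57),33,(0,-5)),('guide2',(374,245),33,(0,-115))]:
    w=onz(c,uv,z); print(n,np.round(w2f(w),1),tr,'tool',np.round(Rt.T@(w-s['eef_pos']),1))
# tip corners in image at tool z=-5
for y in(23,37,-23,-37):
    print(y,[np.round(proj(c,s['eef_pos']+Rt@np.array([11,y,z]))).tolist() for z in(0,-7)])
E
```

```text
post [  0.8 -81.7] (0, -85) tool [27.8 29.1 61.3]
bar far [-58.5   1.1] (-60, 0) tool [110.5 -30.3  77.3]
bar near [ -58.5 -137.2] (-60, -140) tool [-27.8 -30.1  77.3]
guide [ 0.2 -3.5] (0, -5) tool [106.   28.4  94.3]
guide2 [   0.6 -112.2] (0, -115) tool [-2.8 29.  94.3]
23 [[386.0, 283.0], [389.0, 290.0]]
37 [[422.0, 282.0], [427.0, 290.0]]
-23 [[268.0, 283.0], [266.0, 290.0]]
-37 [[232.0, 283.0], [228.0, 290.0]]
```

```bash
python3 -m creep '[{"dp":[3,0,18],"angular":[0,0,-0.003],"fingers":46},{"dp":[3,-0.5,38],"angular":[0,0,-0.003],"fingers":46},{"dp":[3,-0.5,56],"angular":[0,0,-0.003],"fingers":46},{"dp":[3,-0.5,68],"angular":[0,0,-0.003],"fingers":46},{"dp":[3,-0.5,70],"angular":[0,0,-0.003],"fingers":46}]';python3 -m creep '[{"dp":[0,0,0],"angular":[0,0,0],"fingers":46}]'; python3 -m creep '[{"dp":[0,0,2],"angular":[0,0,0],"fingers":46},{"dp":[0,0,3],"angular":[0,0,0],"fingers":46},{"dp":[0,0,3],"angular":[0,0,0],"fingers":46}]';python3 -c "
from h import *
im=optics.grab_frame('wrist');cv2.imwrite('pics/w6.png',im);stat()
im=optics.grab_frame('side');cv2.imwrite('pics/s6.png',im[240:400,240:440].repeat(3,0).repeat(3,1));stat()"
```

```text
clock: 5.7
eef_pos: [535.2, -0.2, 55.4]
tcp_rot: [-3.139, -0.0, 1.728]
contact_force: [-0.3, -0.3, 0.8]
opening: 0.545
clock: 5.78
eef_pos: [536.1, -0.5, 56.7]
tcp_rot: [-3.14, -0.0, 1.727]
contact_force: [-0.2, 0.1, 0.5]
opening: 0.538
clock: 6.03
eef_pos: [537.0, -1.3, 54.9]
tcp_rot: [3.14, 0.0, 1.726]
contact_force: [-0.2, 0.4, -0.1]
opening: 0.54
t 6.08 fix [ -28.4 -106.8] z 54.9 rpy [3.1406e+00 1.0000e-04 1.7258e+00] F [-0.16  0.63  0.26] op 0.538
t 6.13 fix [ -28.4 -106.8] z 54.9 rpy [3.1406e+00 2.0000e-04 1.7258e+00] F [ 0.39  0.04 -0.32] op 0.539
```

View pics/w6.png

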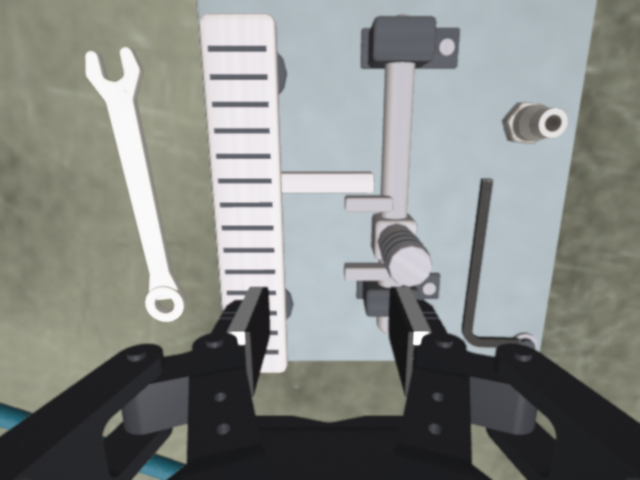

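View pics/s6.png

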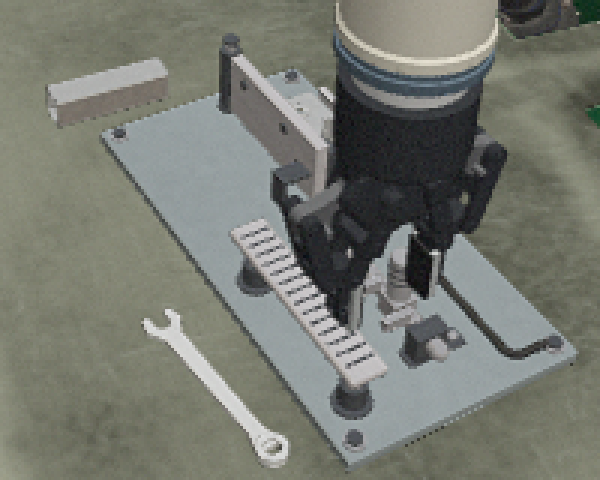

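```bash
python3 - <<'E'
from h import *
c=cam('wrist'); s=r.sense(); Rt=R.from_euler('xyz',s['tcp_rot']).as_matrix()
for n,uv,z in [('post',(409,265),66),('bar L',(222,280),50),('bar R',(283,280),50),('guide',(404,38),33)]:
    w=onz(c,uv,z); print(n,np.round(w2f(w),1),'tool',np.round(Rt.T@(w-s['eef_pos']),1))
E
```

```text
post [  0.5 -84.5] tool [ 22.3  29.  -11.1]
bar L [-70.8 -96.8] tool [ 10.1 -42.3   4.8]
bar R [-46.3 -96.8] tool [ 10.1 -17.8   4.8]
guide [ 0.6 -4.9] tool [101.9  29.2  21.9]
```

```bash
python3 -m creep '[{"dp":[0,0,2],"angular":[0,0,0],"fingers":46},{"dp":[0,0,4],"angular":[0,0,0],"fingers":46},{"dp":[0,0,4],"angular":[0,0,0],"fingers":46}]'; for i in 1 2 3 4 5; do python3 -m creep '[{"dp":[0,0,1],"angular":[0,0,0],"fingers":46},{"dp":[0,0,1],"angular":[0,0,0],"fingers":46}]' | egrep 'pos|force'; python3 -c "
from h import *
F=[r.sense()['contact_force'][2]]
print(F)"; done
```

```text
clock: 6.38
eef_pos: [536.4, -1.4, 50.0]
tcp_rot: [-3.141, -0.0, 1.726]
contact_force: [-0.3, 0.4, 0.4]
opening: 0.538
eef_pos: [536.4, -1.4, 49.1]
contact_force: [-0.1, 0.1, 1.1]
[np.float64(1.1468029422862367)]
eef_pos: [536.5, -1.4, 48.1]
contact_force: [0.9, -0.5, 0.3]
[np.float64(0.2953979563535781)]
eef_pos: [536.6, -1.4, 47.2]
contact_force: [0.1, 0.7, 1.5]
[np.float64(1.4824326454584627)]
eef_pos: [536.6, -1.4, 46.3]
contact_force: [-0.7, 0.8, 1.6]
[np.float64(1.6140262278328392)]
eef_pos: [536.6, -1.4, 45.2]
contact_force: [0.1, -0.2, 1.8]
[np.float64(1.7697381725220689)]
```

```bash
for i in 1 2 3; do python3 -m creep '[{"dp":[0,0,1],"angular":[0,0,0],"fingers":46},{"dp":[0,0,1],"angular":[0,0,0],"fingers":46}]' | egrep 'pos|force';  done; python3 -c "
from h import *
im=optics.grab_frame('wrist');cv2.imwrite('pics/w7.png',im);stat()
im=optics.grab_frame('side');cv2.imwrite('pics/s7.png',im[240:400,240:440].repeat(3,0).repeat(3,1));stat()"
```

```text
eef_pos: [536.6, -1.4, 44.2]
contact_force: [0.0, -0.5, 2.6]
eef_pos: [536.6, -1.4, 43.2]
contact_force: [0.5, 0.1, 2.9]
eef_pos: [536.6, -1.4, 42.2]
contact_force: [-0.4, -0.5, 2.2]
t 7.77 fix [ -28.8 -106.7] z 42.3 rpy [3.1415 0.     1.7258] F [ 0.07 -0.38  2.66] op 0.54
t 7.82 fix [ -28.8 -106.8] z 42.3 rpy [3.1415 0.     1.7258] F [-0.22 -0.41  2.21] op 0.539
```

View pics/w7.png

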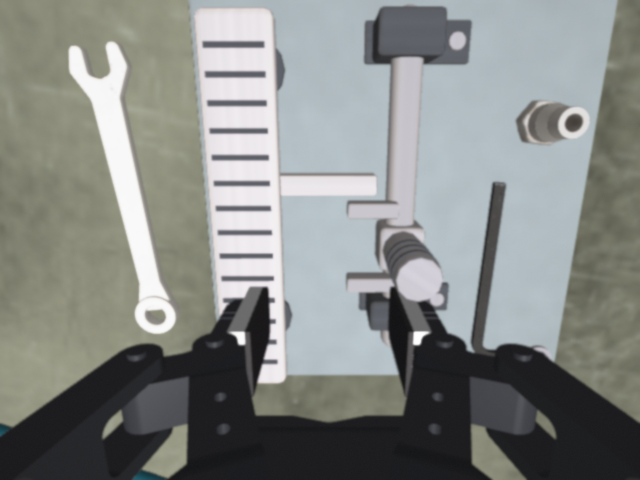

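View pics/s7.png

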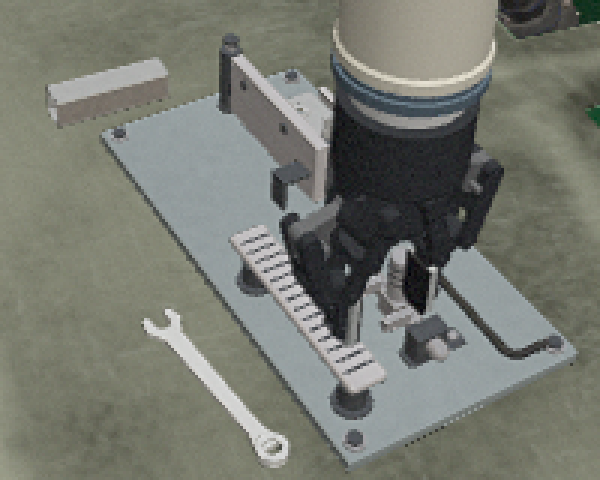

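```bash
for i in 1 2 3 ; do python3 -m creep '[{"dp":[0,0,1],"angular":[0,0,0],"fingers":46},{"dp":[0,0,2],"angular":[0,0,0],"fingers":46}]' | egrep 'pos|force';  done; python3 -c "
from h import *
stat()
im=optics.grab_frame('wrist');cv2.imwrite('pics/w8.png',im);stat()
im=optics.grab_frame('side');cv2.imwrite('pics/s8f.png',im);stat()
a=cv2.imread('pics/side0.png');
cv2.imwrite('pics/cmp.png',np.hstack([cv2.resize(x[300:390,300:390],None,fx=4.4,fy=4.4,interpolation=cv2.INTER_CUBIC) for x in(a,im)]))"
```

```text
eef_pos: [536.6, -1.4, 40.3]
contact_force: [-0.1, -0.7, 4.1]
eef_pos: [536.6, -1.4, 38.2]
contact_force: [-0.7, -0.1, 3.2]
eef_pos: [536.6, -1.4, 36.2]
contact_force: [-0.4, -0.2, 4.2]
t 8.32 fix [ -28.8 -106.8] z 36.2 rpy [3.1416 0.     1.7258] F [-0.41 -0.19  4.24] op 0.534
t 8.37 fix [ -28.8 -106.7] z 36.1 rpy [3.1416 0.     1.7258] F [0.37 0.51 4.03] op 0.533
t 8.42 fix [ -28.8 -106.8] z 36.2 rpy [-3.1416  0.      1.7258] F [-0.67 -1.43  4.08] op 0.538
```

View pics/cmp.png

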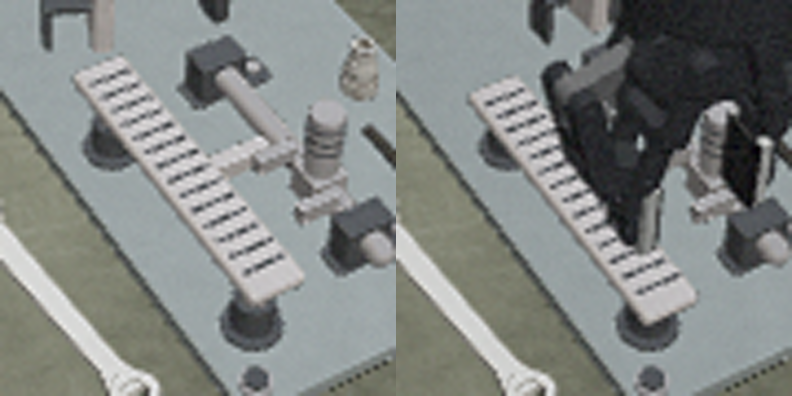

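View pics/w8.png

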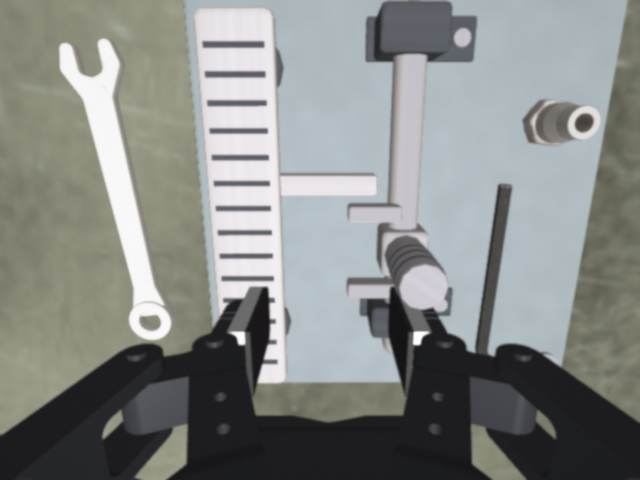

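```bash
python3 - <<'E'
from h import *
a=cv2.imread('pics/side0.png',0);b=cv2.imread('pics/s8f.png',0);S=cam('side')
for (u,v,w,h) in [(348,350,24,22),(314,308,24,28)]:
    A=cv2.resize(a[v:v+h,u:u+w],None,fx=8,fy=8,interpolation=cv2.INTER_CUBIC);B=cv2.resize(b[v-4:v+h+10,u-4:u+w+4],None,fx=8,fy=8,interpolation=cv2.INTER_CUBIC)
    m=cv2.matchTemplate(B,A,cv2.TM_CCOEFF_NORMED);_,sc,_,l=cv2.minMaxLoc(m);print(sc,l[0]/8-4,l[1]/8-4)
for y in(-130,-10):
    p=f2w(-60,y);print([np.round(proj(S,[*p,z])-proj(S,[*p,50]),2) for z in(44,42,41,40,38)])
E
```

```text
0.7982450127601624 -0.625 4.625
0.6867114901542664 -2.5 1.25
[array([-0.26,  2.38]), array([-0.35,  3.16]), array([-0.39,  3.56]), array([-0.43,  3.95]), array([-0.52,  4.73])]
[array([-0.09,  2.31]), array([-0.12,  3.08]), array([-0.14,  3.46]), array([-0.16,  3.84]), array([-0.19,  4.6 ])]
```

```bash
python3 - <<'E'
from h import *
from scipy.signal import find_peaks
from scipy.optimize import brentq
def ribs(f,x0,x1,c0):
    g=cv2.imread(f,0).astype(float)
    p=255-np.array([g[v,int(x0+ (x1-x0)*v/300)-6:int(x0+(x1-x0)*v/300)+6].mean() for v in range(15,290)])
    k,_=find_peaks(p,prominence=40); out=[]
    for i in k:
        w=p[i-4:i+5]-p[i-4:i+5].min(); out.append(15+i+(w*np.arange(-4,5)).sum()/w.sum())
    return np.array(out)
s=r.sense(); Z={'w6':54.9,'w7':42.3,'w8':36.1}
res={}
for n,(x0,x1) in dict(w6=(237,252),w7=(233,248),w8=(233,248)).items():
    res[n]=ribs(f'pics/{n}.png',x0,x1,0); print(n,np.round(res[n],1))
p=optics.camera_params('wrist');T=p['T_tool_cam']
def span(v0,v1,d): # bar d below tcp, tool frame
    q=[]
    for v in(v0,v1):
        dd=T[:3,:3]@np.array([(240-p['cx'])/p['fx'],-(v-p['cy'])/p['fy'],-1]); q.append((T[:3,3]+dd*(d-T[2,3])/dd[2])[0])
    return q[0]-q[1],q[0]
n=8
a=res['w6'];print('w6 pitch',span(a[0],a[7],54.9-50)[0]/7)
for m in('w7','w8'):
    b=res[m]
    for P in (span(a[0],a[7],4.9)[0]/7,10.0):
        d=brentq(lambda d:span(b[0],b[7],d)[0]/7-P,-40,40); print(m,'P',round(P,2),'bar below tcp',round(d,2),'bar z',round(Z[m]-d,2))
E
```

```text
w6 [ 48.3  76.6 104.  130.4 155.8 180.5 204.4 227.5 249.8 271.5]
w7 [ 44.   73.9 102.8 130.5 157.2 183.  208.  232.2 255.5 278.2]
w8 [ 44.   73.9 102.8 130.5 157.2 183.  208.  232.2 255.6 278.2]
w6 pitch 9.08393838715497
w7 P 9.08 bar below tcp -2.24 bar z 44.54
w7 P 10.0 bar below tcp 12.02 bar z 30.28
w8 P 9.08 bar below tcp -2.24 bar z 38.34
w8 P 10.0 bar below tcp 12.02 bar z 24.08
```

Two measurements agree that the bar is about 11.5 mm down: the rib scale in the wrist view and the side-view shift. I'll ease up 2.2 mm, then start the slide.

```bash
python3 -m creep '[{"dp":[0,0,-2.2],"angular":[0,0,0],"fingers":46},{"dp":[1,0,-2.2],"angular":[0,0,0],"fingers":46},{"dp":[2,0,-2.2],"angular":[0,0,0],"fingers":46},{"dp":[4,0,-2.2],"angular":[0,0,0],"fingers":46},{"dp":[6,0,-2.2],"angular":[0,0,0],"fingers":46}]';python3 -m creep '[{"dp":[2,0,0],"angular":[0,0,0],"fingers":46},{"dp":[4,0,0],"angular":[0,0,0],"fingers":46},{"dp":[6,0,0],"angular":[0,0,0],"fingers":46}]';python3 -c "
from h import *
stat()
im=optics.grab_frame('wrist');cv2.imwrite('pics/w9.png',im);stat()"
```

```text
clock: 8.83
eef_pos: [535.8, 4.5, 38.6]
tcp_rot: [3.141, 0.0, 1.726]
contact_force: [0.8, -3.6, 5.0]
opening: 0.538
clock: 9.08
eef_pos: [534.9, 10.7, 38.6]
tcp_rot: [3.141, 0.0, 1.726]
contact_force: [1.0, -3.8, 4.4]
opening: 0.537
t 9.08 fix [-28.7 -94.6] z 38.6 rpy [3.1412e+00 1.0000e-04 1.7259e+00] F [ 1.04 -3.82  4.41] op 0.537
t 9.13 fix [-28.7 -94.3] z 38.5 rpy [ 3.1413 -0.      1.7259] F [ 1.2  -2.7   3.26] op 0.536
```

View pics/w9.png

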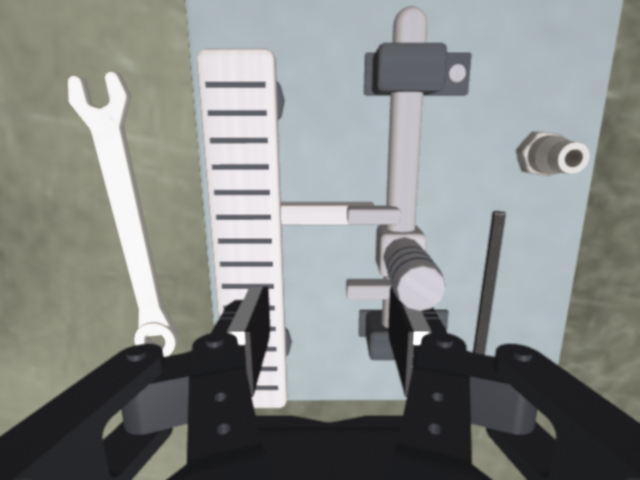

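The lug at (373,215) has passed onto the catch arm, so the bolt is sliding with the catch held down. I'll continue.

```bash
python3 -m creep '[{"dp":[3,0,0],"angular":[0,0,0],"fingers":46},{"dp":[6,0,0],"angular":[0,0,0],"fingers":46},{"dp":[9,0,0],"angular":[0,0,0],"fingers":46},{"dp":[12,0,0],"angular":[0,0,0],"fingers":46},{"dp":[15,0,0],"angular":[0,0,0],"fingers":46}]';python3 -m creep '[{"dp":[3,0,0],"angular":[0,0,0],"fingers":46},{"dp":[6,0,0],"angular":[0,0,0],"fingers":46},{"dp":[9,0,0],"angular":[0,0,0],"fingers":46},{"dp":[12,0,0],"angular":[0,0,0],"fingers":46},{"dp":[15,0,0],"angular":[0,0,0],"fingers":46}]';python3 -c "
from h import *
stat()
im=optics.grab_frame('wrist');cv2.imwrite('pics/w10.png',im);stat()"
```

```text
clock: 9.55
eef_pos: [532.4, 25.7, 38.5]
tcp_rot: [3.141, 0.0, 1.726]
contact_force: [1.4, -4.0, 4.6]
opening: 0.54
clock: 9.97
eef_pos: [530.0, 40.4, 38.5]
tcp_rot: [3.142, -0.0, 1.726]
contact_force: [1.0, -3.3, 3.8]
opening: 0.539
t 9.97 fix [-28.9 -64.4] z 38.5 rpy [ 3.1416 -0.      1.7258] F [ 0.98 -3.32  3.79] op 0.539
t 10.02 fix [-29. -64.] z 38.5 rpy [-3.1415e+00 -2.0000e-04  1.7258e+00] F [ 1.5  -1.07  3.92] op 0.542
```

View pics/w10.png

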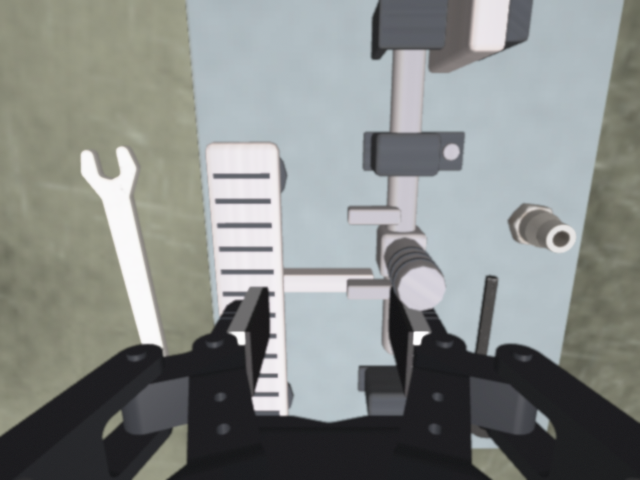

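The bolt enters the staple at (410,50), and the second lug is about to pass the catch arm. I'll push on to the stop.

```bash
python3 -m creep '[{"dp":[2,0,0],"angular":[0,0,0],"fingers":46},{"dp":[4,0,0],"angular":[0,0,0],"fingers":46},{"dp":[6,0,0],"angular":[0,0,0],"fingers":46},{"dp":[8,0,0],"angular":[0,0,0],"fingers":46}]';for i in 1 2; do python3 -m creep '[{"dp":[1,0,0],"angular":[0,0,0],"fingers":46},{"dp":[2,0,0],"angular":[0,0,0],"fingers":46},{"dp":[2,0,0],"angular":[0,0,0],"fingers":46}]';python3 -c "
from h import *
stat()";done
```

```text
clock: 10.35
eef_pos: [528.7, 48.1, 38.5]
tcp_rot: [-3.141, 0.0, 1.726]
contact_force: [1.7, -4.9, 3.7]
opening: 0.537
clock: 10.6
eef_pos: [528.5, 49.5, 38.5]
tcp_rot: [-3.141, 0.001, 1.726]
contact_force: [1.2, -9.4, 5.0]
opening: 0.54
t 10.6 fix [-29.  -55.2] z 38.5 rpy [-3.1415e+00  9.0000e-04  1.7259e+00] F [ 1.23 -9.42  4.95] op 0.54
clock: 10.85
eef_pos: [528.5, 49.8, 38.5]
tcp_rot: [-3.142, 0.003, 1.726]
contact_force: [4.1, -19.6, 4.6]
opening: 0.539
t 10.85 fix [-29.  -54.9] z 38.5 rpy [-3.1415e+00  2.9000e-03  1.7260e+00] F [  4.12 -19.65   4.64] op 0.539
```

It hit the hard stop at 20 N. I'll unload slightly and look before releasing.

```bash
python3 -m creep '[{"dp":[-2,0,0],"angular":[0,0,0],"fingers":46},{"dp":[-4,0,0],"angular":[0,0,0],"fingers":46},{"dp":[-6,0,0],"angular":[0,0,0],"fingers":46},{"dp":[-6,0,0],"angular":[0,0,0],"fingers":46}]';python3 -c "
from h import *
stat()
im=optics.grab_frame('wrist');cv2.imwrite('pics/w11.png',im);stat()"
```

```text
clock: 11.18
eef_pos: [528.8, 46.3, 38.4]
tcp_rot: [-3.141, -0.001, 1.726]
contact_force: [0.3, 1.2, 3.5]
opening: 0.534
t 11.18 fix [-29.3 -58.4] z 38.4 rpy [-3.1409e+00 -6.0000e-04  1.7256e+00] F [0.28 1.18 3.54] op 0.534
t 11.23 fix [-29.3 -58.4] z 38.3 rpy [-3.1408e+00 -4.0000e-04  1.7257e+00] F [0.02 0.44 4.06] op 0.54
```

View pics/w11.png

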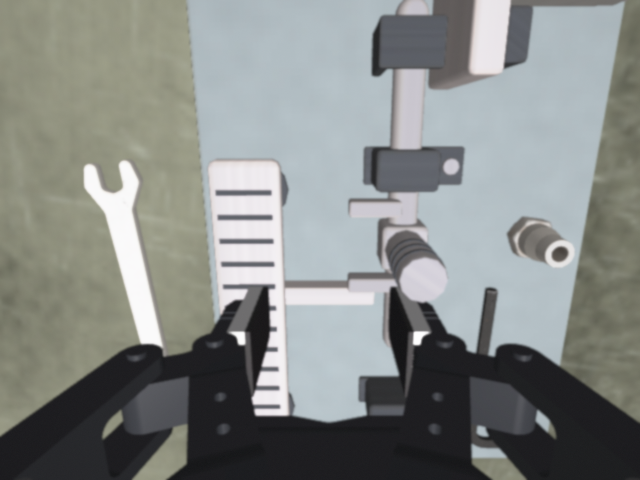

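The bolt tip shows beyond the staple at (410,8), and the second lug at row 281 is past the catch arm at row 293. I'll lift straight up.

```bash
python3 -m creep '[{"dp":[0,0,-4],"angular":[0,0,0],"fingers":46},{"dp":[0,0,-12],"angular":[0,0,0],"fingers":46},{"dp":[0,0,-30],"angular":[0,0,0],"fingers":46},{"dp":[0,0,-60],"angular":[0,0,0],"fingers":46},{"dp":[0,0,-80],"angular":[0,0,0],"fingers":46}]';python3 -m creep '[{"dp":[-30,-30,-20],"angular":[0,0,0],"fingers":46},{"dp":[-50,-60,-40],"angular":[0,0,0],"fingers":46},{"dp":[-50,-80,-70],"angular":[0,0,0],"fingers":46},{"dp":[-50,-80,-90],"angular":[0,0,0],"fingers":46},{"dp":[-50,-80,-90],"angular":[0,0,0],"fingers":46}]';python3 -c "
from h import *
stat()
im=optics.grab_frame('wrist');cv2.imwrite('pics/w12.png',im)
im=optics.grab_frame('side');cv2.imwrite('pics/s12f.png',im)
a=cv2.imread('pics/side0.png')
cv2.imwrite('pics/cmp2.png',np.hstack([cv2.resize(x[250:400,290:400],None,fx=3.6,fy=3.6,interpolation=cv2.INTER_CUBIC) for x in(a,im)]))
im=optics.grab_frame('top');cv2.imwrite('pics/t12.png',im[150:330,280:500].repeat(3,0).repeat(3,1))"
```

```text
clock: 11.65
eef_pos: [529.0, 46.1, 120.4]
tcp_rot: [-3.141, 0.0, 1.726]
contact_force: [0.5, 0.4, 0.1]
opening: 0.538
clock: 12.07
eef_pos: [458.7, -16.4, 212.9]
tcp_rot: [3.136, 0.001, 1.725]
contact_force: [2.1, 0.4, 0.2]
opening: 0.539
t 12.07 fix [-108.  -109.7] z 212.9 rpy [3.1356e+00 1.4000e-03 1.7247e+00] F [2.13 0.37 0.25] op 0.539
```

View pics/w12.png

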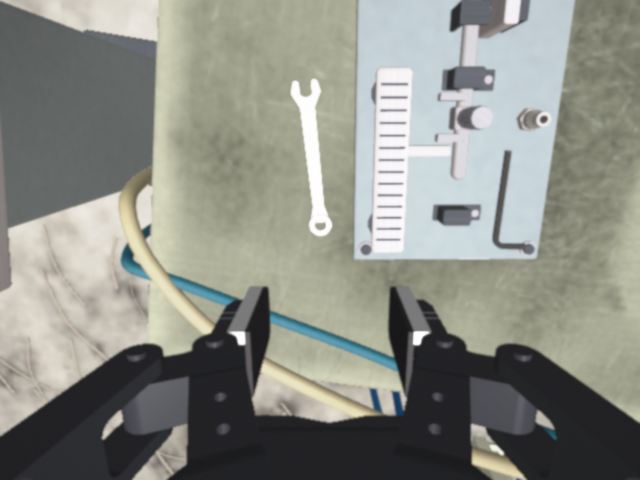

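View pics/cmp2.png

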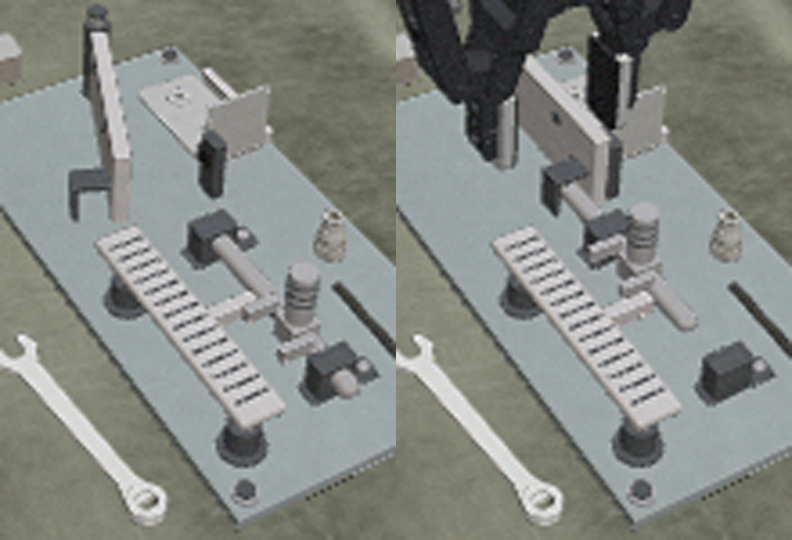

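View pics/t12.png

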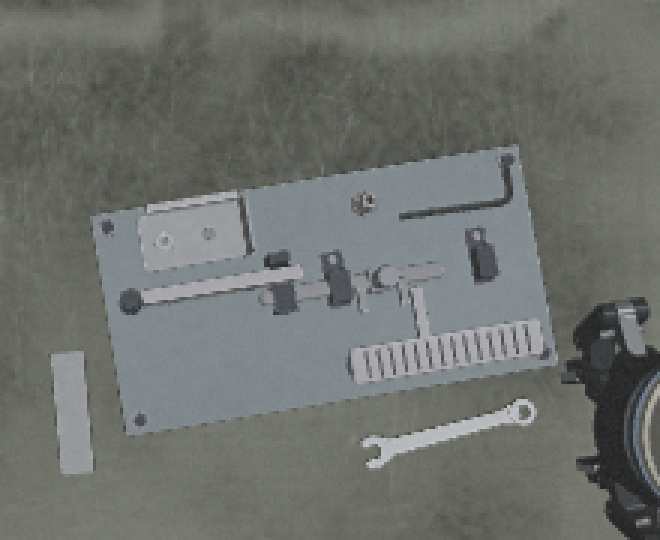

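```bash
python3 - <<'E'
from h import *
a=cv2.imread('pics/side0.png',0);b=cv2.imread('pics/s12f.png',0)
u,v,w,h=348,350,24,22
A=cv2.resize(a[v:v+h,u:u+w],None,fx=8,fy=8,interpolation=cv2.INTER_CUBIC);B=cv2.resize(b[v-4:v+h+10,u-4:u+w+4],None,fx=8,fy=8,interpolation=cv2.INTER_CUBIC)
m=cv2.matchTemplate(B,A,cv2.TM_CCOEFF_NORMED);_,sc,_,l=cv2.minMaxLoc(m);print(sc,l[0]/8-4,l[1]/8-4)
S=cam('side')
p0=onz(S,((302+.5)/3.6-.5+290,(270+.5)/3.6-.5+250),66);p1=onz(S,((646-396+.5)/3.6-.5+290,(209+.5)/3.6-.5+250),66)
print('post travel',w2f(p1)-w2f(p0))
for n in('t12',):pass
stat(); print(r.sense()['qvel'].round(3))
r.sign_off()
E
```

```text
0.9941267967224121 0.0 0.0
post travel [ 2.00063951 49.6383583 ]
t 12.22 fix [-108.9 -108.8] z 208.6 rpy [3.1412e+00 1.0000e-04 1.7259e+00] F [ 0.02 -0.9   0.85] op 0.537
[ 0.004  0.028  0.009 -0.001 -0.002 -0.   ]
the job is handed in; nothing more can be done
```

The bracket is locked in: the gate is shut, the bolt is fully home in the staple, and the catch has sprung back up behind it. I handed the job in at about 12.2 s of the 51 s limit.

**What I did**
- **Gate:** I pushed it shut with the closed fingertips until the stop pushed back with about 13 N.
- **Bolt:** One fingertip held the catch bar down while the other slid the bolt by its post until it met its hard stop at about 20 N.
- **Release:** I backed off the post and lifted straight up, leaving the robot clear of everything.

**Last checks**
- **Catch:** in the side view the bar is back at its starting height, with 0 px shift.
- **Bolt:** the post travelled about 49.6 mm of the 50 mm, and the second lug is past the catch arm.
- **Gate:** it is shut with the bolt through the staple.
- **Loose things:** the wrench, hex key, nose piece and offcut look unmoved. I didn't look at the cup and bottle again at the end, but the arm stayed well clear of them.

**Disagreements**
- **Catch depth:** before the slide I pressed the bar further than intended, to about 11.5 mm by two image measurements. The force reading suggested only 6 to 7 mm. I trusted the images and eased up to about 9 mm, and the bolt passed the catch freely.
- **Fixture position:** the camera estimates differed by up to about 4 mm, so I relied on contact and close views for the final alignment.

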